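# Feel out the tight spot on a linear slide

## Task

This linear slide has one tight spot somewhere along its travel that you cannot see. Take the carriage by its post and stroke it slowly and gently through its full travel, first against the rubber bumper at the knob end and then against the one at the plain end, feeling where it drags; then bring it back and leave it standing, let go, right on the middle of the tight spot. Do not ram the bumpers, and leave the things lying around alone.

Things in the scene. Friction and masses are not known exactly. Their poses are not given: they have to be found in the camera images.
- rail: Fixed linear slide on the worktop: grey base plate 64 x 300 x 12 mm with a steel rail (24 mm wide, top at 29 mm) along the middle. Origin: centre of the plate's underside, on the worktop. Its y axis runs along the rail, towards the knob end; z up.
- carriage: Steel carriage on the rail, 58 mm across, 60 mm along the rail, from 20 to 40 mm above the worktop, with a square black grip post standing on its middle. It can only slide along the rail's y axis, 90 mm each way from the rail's middle before it meets a bumper (and at most 7 mm further, pressing the bumper in). Origin: on the worktop plane straight below the post; axes as the rail's. Weighs about 0.4 kg; runs free with about 2 N of drag.
- post_top (a point): Centre of the top of the grip post, 90 mm above the worktop. The post is 22 x 22 mm, faces square to the rail, and can be gripped over the 45 mm below this point (it stands on a flat 34 mm square foot that ends 45 mm below this point).
- knob_end: Aluminium end block 60 x 16 mm, top 46 mm above the worktop, at the end of the rail that carries a round black knob 34 mm wide on the outside. Origin: on the worktop plane below the block's middle, 136 mm from the rail's middle. On its inner face is a sprung rubber bumper, 8 mm long, about 4 N per mm.
- plain_end: The same end block and bumper without a knob, at the other end of the rail, 136 mm from the rail's middle along -y.
- guide_strip: Dark strip 10 x 250 mm in the rail's top. Origin: the rail's, NOT the tight spot. The spot's middle lies within 60 mm of mid-travel; there the moving carriage's drag rises smoothly from 2 N to 11 to 16 N (6 to 8 N while paused), most near its middle, gone 13 mm either side. It reads up to 4 mm off; the mean of both directions is the middle. It is friction: the carriage stays where left.
- label_tape: Yellow roll of tape 62 x 64 x 19 mm lying beside the rail on the near side; a bystander.
- forceps: Steel forceps 16 x 122 x 8 mm lying along the near side of the rail; a bystander.
- reagent_amber: Small brown bottle 42 mm wide, 81 mm tall, standing on the far side of the rail towards the plain end; a bystander.
- reagent_drop: Small white bottle with a red cap, 33 mm wide, 69 mm tall, standing beyond the knob end; a bystander.
- timer: Dark timer 36 x 58 x 66 mm standing to the left of the slide; a bystander.

How it is judged (in metres and radians):
On the way, in this order (a step that is already met when the one before it is completed fails the run):
1. the carriage is stroked to the knob end until it presses on the bumper there with at least 1 N (contact force between carriage and knob_end above 1 N), for 0.05 s.
2. the carriage is stroked to the plain end until it presses on the bumper there with at least 1 N (contact force between carriage and plain_end above 1 N), for 0.05 s.
At the end, for the whole second after the job is handed in: The carriage stands still and released on the tight spot, bearing on the guide strip with more than 12 N (about 17 N at the middle; this means within about 7 mm of the middle) (contact force between carriage and guide_strip above 12 N and linear speed of carriage below 0.005 m/s); the robot touches nothing.
It fails at once if a bumper is rammed (more than 20 N) (contact force between carriage and knob_end above 20 N or contact force between carriage and plain_end above 20 N).
It fails at once if the carriage is thrown along (faster than 0.2 m/s) (linear speed of carriage above 0.2 m/s).
It fails at once if a bystander is pushed more than 20 mm (distance of any of label_tape, forceps, reagent_amber, reagent_drop, timer from where it was at the start of the episode above 0.02 m).
It also fails if it takes over 72 s, if anything falls off the work surface, if the arm or the gripper's body presses on something with over 40 N, if the wrist force passes 120 N, or if a joint passes its speed limit or range.

## Robot

A 6-joint arm with a two-finger parallel gripper is mounted at the origin on a cart in front of the work surface, level with it; the furniture and walls round the work are solid. World frame = base frame: x ahead of the robot, y to its left, z up, the work surface at z = 0. Lengths are in m, angles in degrees, forces in N, time in s.
With the tool pointing down it reaches from about 0.4 to 0.825 m from the base axis. Payload 7 kg.
Tool frame: the origin (TCP) lies between the finger pads; the fingertips stand 22 mm ahead of it and the grasp point (between the pads) lies 3 mm ahead of it; z points along the fingers, y is the line along which they close (so a half turn about z gives the same grasp; the last joint's range is limited). The gripper opens to 88 mm and grips with 3 to 60 N. Pads are 19 mm wide; open, the fingers measure 130 mm over their backs; the gripper's body (78 mm by 193 mm) begins 47 mm behind the grasp point.
Start: joints at [81.423, 20.546, 0.682, 0, -70.136, -16.507], TCP at [0.286, 0.611, 0.249] pointing down, gripper open.
Joint ranges: [-176.03, 176.03], [-82.01, 121.73], [-58.28, 71.71], [-173.87, 95.51], [-174.79, -0.11], [-173.66, 173.66]. Speed limits (degrees/s): [136.94, 136.94, 172.46, 180, 180, 180].

## Interface

Orientations are given as [roll, pitch, yaw] about the fixed x, y, z axes, in that order (R = Rz(yaw) Ry(pitch) Rx(roll)).
In Python, from plant import ctrl gives the robot as it stands.
- The arm moves only by the tool apply_moves, never from a script. Its argument "targets" is a list of rows, each an object with "travel": the shift along the tool's x, y, z in mm, a list of three; "roll": the turn about the tool's z in degrees; "jaw": the finger opening in mm, from 0 to 87.6. In form: [{"travel": [tx, ty, tz], "roll": roll, "jaw": jaw}, ...]. A call has 1 to 10 rows; each row shifts and turns the commanded pose from where the row before left it, along the tool's axes as they then stand; what a row does not reach is not made up. A row lasts 1/10 s, in which the tool goes at most 50 mm and 8.59 degrees, less where a joint would pass 70% of its speed; a pose out of reach is approached as far as the arm can. A call with a gripper value outside its range is refused whole. The fingers move at their own pace and stop on an object; the grip force is fixed at half the most. Time passes only in rows, so rows that do not move let the fingers close. It gives the time, the measured TCP pose, the force, the opening and the grip force at its end, in the units of the state.
- ctrl.get_obs(): the state, without advancing time (a new reading comes with each control period).
- ctrl.snapshot(name): name is "side" or "top"; returns the picture (480x640x3 uint8, red, green, blue); there is no depth.
- ctrl.calibration(name): a dict with "K" (3x3 intrinsics, pixels), "dist_coeffs" ([k1, k2, p1, p2, k3] as OpenCV has them; the pictures are not rectified), "extrinsics" (4x4, takes a point from camera to world coordinates). Camera axes: x right, y down, z forward; pixel columns grow to the right and rows downward; lengths in m; the calibration is good to about 2 mm. A picture is of the moment at which its call begins. calibration takes no time and is no camera call.
- ctrl.close_job(): hands the job in; it is judged then, once.
The state is a dict: "clock": time; "joint_pos": joint angles; "qvel": joint speeds; "tau": joint torques, N m; "tool_pos": TCP position; "orientation": TCP orientation; "force": force on the tool from outside, world axes, zero at the start; "moment": the same for the moment, N m; "opening": finger opening in m; "gripper_force": force on a finger pad.
Only numpy, scipy, OpenCV 4.12 (cv2) and the standard library are available. Lean on these libraries where they do the work, as an engineer would, in place of code of your own. Each camera call takes 0.05 s, during which the arm holds its last target. There are 200 camera calls.

## Working session

There is one attempt and no reset: what is moved stays moved. The work goes in short steps, Python scripts to look and compute and a tool call to move; the robot and the scene stay as the last step left them, time stands still between calls to the robot, and variables do not carry over. Pictures are saved under pics/ and viewed, at most 10 in all, crops included, and the job is handed in when it is done.

Besides the shell and the picture viewer there is one more tool, called after "Emit:" by a JSON object that holds its "method" and its "body". apply_moves: Moves the arm, as the interface text tells. Its arguments: {"type":"object","properties":{"targets":{"type":"array","items":{"type":"object","properties":{"travel":{"type":"array","items":{"type":"number"}},"roll":{"type":"number"},"jaw":{"type":"number"}}}}},"required":["targets"]}

```bash
mkdir -p pics; python3 - <<'E'
from plant import ctrl
import cv2
o=ctrl.get_obs(); print({k:o[k] for k in('clock','tool_pos','orientation','force','opening')})
for n in('side','top'):
    cv2.imwrite(f'pics/{n}0.png',ctrl.snapshot(n)[:,:,::-1]); c=ctrl.calibration(n); print(n,c)
E
```

```text
{'clock': 0.0, 'tool_pos': array([0.28598597, 0.61092892, 0.24763357]), 'orientation': array([ 1.79904399e+02, -9.89317800e-03, -2.50895965e+01]), 'force': array([-0.96821264, -0.47009907,  0.38477187]), 'opening': 0.08744543692854981}
side {'K': array([[530.81187475,   0.        , 314.79040297],
       [  0.        , 530.81187475, 246.22077082],
       [  0.        ,   0.        ,   1.        ]]), 'dist_coeffs': array([-0.13844961,  0.        ,  0.        ,  0.        ,  0.        ]), 'extrinsics': array([[ 0.86156186, -0.16943707,  0.47854178,  0.1166141 ],
       [-0.50757804, -0.30367188,  0.80631751, -0.43542212],
       [ 0.0086996 , -0.93758971, -0.34763465,  0.39093682],
       [ 0.        ,  0.        ,  0.        ,  1.        ]])}
top {'K': array([[491.23612972,   0.        , 323.54699533],
       [  0.        , 491.23612972, 237.85624518],
       [  0.        ,   0.        ,   1.        ]]), 'dist_coeffs': array([-0.13248949,  0.        ,  0.        ,  0.        ,  0.        ]), 'extrinsics': array([[-0.01200278, -0.99792924,  0.06319151,  0.45958095],
       [-0.99965248,  0.01345882,  0.02266674,  0.22016578],
       [-0.02347028, -0.06289749, -0.99774398,  0.94210322],
       [ 0.        ,  0.        ,  0.        ,  1.        ]])}
```

View pics/top0.png

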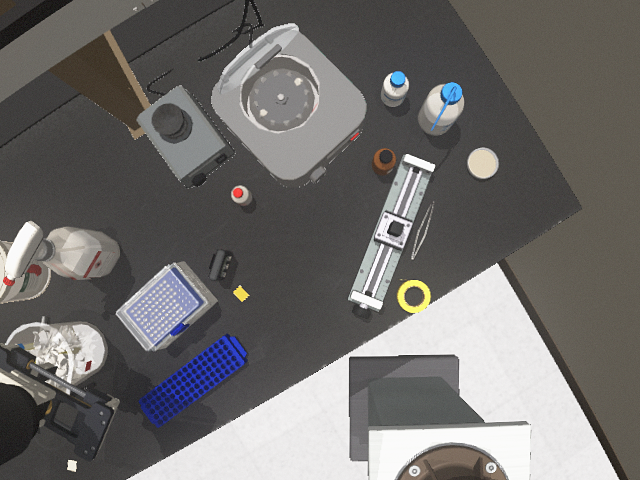

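View pics/side0.png

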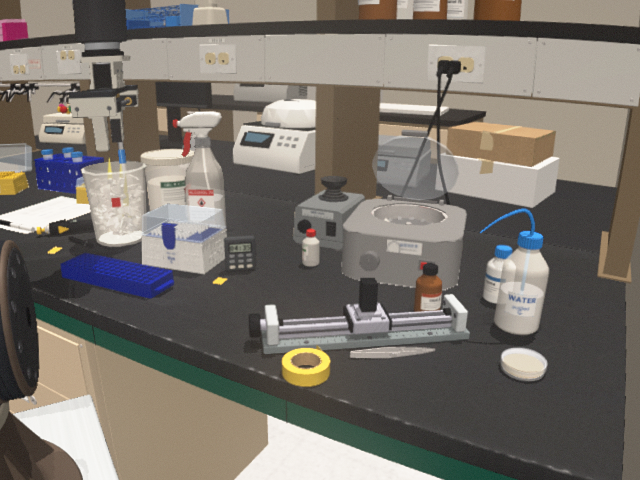

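The top view shows the knob end block at about (366,300), the plain end block at about (419,163) and the post at about (396,229). In the side view the post top is at about (369,281) and the knob is on the left end at about (255,326). Next I'll measure these.

```bash
cat > h.py <<'E'
import cv2, numpy as np
from plant import ctrl
def ray(n,uv):
    c=ctrl.calibration(n); p=cv2.undistortPoints(np.array([[uv]],float),c['K'],c['dist_coeffs'])[0,0]
    E=c['extrinsics']; d=E[:3,:3]@np.r_[p,1]; return E[:3,3],d/np.linalg.norm(d)
def onz(n,uv,z):
    o,d=ray(n,uv); return o+d*(z-o[2])/d[2]
def cross(u1,u2):
    (a,d),(b,e)=ray('top',u1),ray('side',u2)
    s=np.linalg.lstsq(np.c_[d,-e],b-a,rcond=None)[0]; p,q=a+s[0]*d,b+s[1]*e
    return (p+q)/2,np.linalg.norm(p-q)
def blobs(m,roi,amin):
    x0,y0,x1,y1=roi; k=np.zeros(m.shape,np.uint8); k[y0:y1,x0:x1]=m[y0:y1,x0:x1]*255
    cs=cv2.findContours(k,cv2.RETR_EXTERNAL,cv2.CHAIN_APPROX_NONE)[0]
    return [(cv2.contourArea(c),*cv2.minAreaRect(c)) for c in cs if cv2.contourArea(c)>amin]
E
python3 - <<'E'
from h import *
t=cv2.imread('pics/top0.png');s=cv2.imread('pics/side0.png')
for n,th in(('white',200),('w2',225)):
    for b in blobs(t.min(2)>th,(340,145,445,315),60): print(n,np.round(b[1],1),np.round(b[2],1),b[3],onz('top',b[1],.046).round(4))
for th in (35,50):
    for b in blobs(t.max(2)<th,(384,217,408,243),30): print('post',th,np.round(b[1],1),np.round(b[2],1),b[3],onz('top',b[1],.09).round(4))
    for b in blobs(s.max(2)<th,(352,270,386,315),100): print('postside',th,b)
a=cv2.resize(t[145:320,340:450],None,fx=3.4,fy=3.4,interpolation=cv2.INTER_CUBIC)
b=cv2.resize(s[265:345,335:405],None,fx=5,fy=5,interpolation=cv2.INTER_CUBIC)
c=np.zeros((600,780,3),np.uint8);c[:a.shape[0],:a.shape[1]]=a;c[:b.shape[0],400:400+b.shape[1]]=b
cv2.imwrite('pics/crop.png',c)
E
```

```text
white [428.5 305. ] [18. 31.] 90.0 [0.3914 0.051  0.046 ]
white [381.2 271.9] [ 3.3 51.6] 21.161256790161133 [0.4529 0.1364 0.046 ]
white [366.9 275.8] [31.2 64.1] 1.005086064338684 [0.4462 0.1624 0.046 ]
white [393.2 229.7] [30.2 26.6] 21.037511825561523 [0.5295 0.113  0.046 ]
white [411.3 193.9] [ 3.2 47.2] 20.323135375976562 [0.5952 0.0779 0.046 ]
white [403.1 190.5] [ 3.4 47.7] 20.924503326416016 [0.6016 0.0929 0.046 ]
white [419.1 162.3] [31.5  7.6] 21.037513732910156 [0.6542 0.0618 0.046 ]
w2 [429. 305.] [18. 30.] 90.0 [0.3914 0.0501 0.046 ]
w2 [365.6 301.6] [31.9 11.9] 21.801410675048828 [0.3993 0.1656 0.046 ]
w2 [381.3 271.9] [ 3.  51.6] 21.447736740112305 [0.4528 0.1361 0.046 ]
w2 [372.9 268.5] [ 3.3 52.2] 21.317913055419922 [0.4593 0.1513 0.046 ]
w2 [393.1 229.7] [29.6 26. ] 21.250507354736328 [0.5295 0.1132 0.046 ]
w2 [411.4 193.7] [ 2.7 46.6] 20.556045532226562 [0.5957 0.0777 0.046 ]
w2 [403.1 190.2] [ 2.9 47.2] 21.03750991821289 [0.6022 0.093  0.046 ]
w2 [419.3 162.4] [31.   7.2] 21.801406860351562 [0.654  0.0613 0.046 ]
postside 50 (404.0, (367.5029296875, 295.46173095703125), (17.793590545654297, 29.83493995666504), 4.398705005645752)
```

View pics/crop.png

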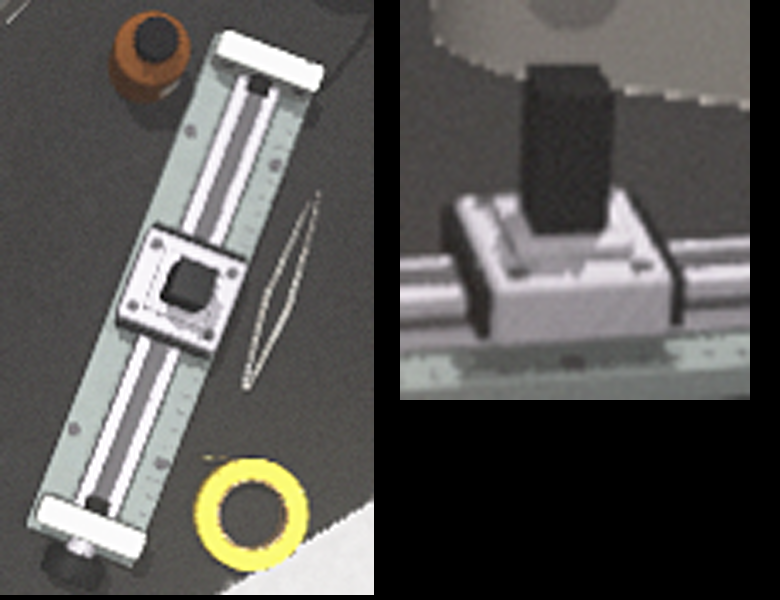

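The crop shows the post's top face at about (396.6,228) in the top view and (368.6,279.4) in the side view. The rail's two bright strips are clear in the top view.

```bash
python3 - <<'E'
from h import *
k=(onz('top',(381.3,271.9),.029)+onz('top',(372.9,268.5),.029))/2
p=(onz('top',(411.4,193.7),.029)+onz('top',(403.1,190.2),.029))/2
d=k-p; print('axis yaw of rail y',np.degrees(np.arctan2(d[1],d[0])),k,p)
u=d[:2]/np.linalg.norm(d[:2])
K=onz('top',(365.9,301),.046);P=onz('top',(419.2,162.4),.046);print('ends',K,P,np.linalg.norm(K-P))
e=(K-P)[:2];print('yaw ends',np.degrees(np.arctan2(e[1],e[0])))
C=((K+P)/2)[:2];X,err=cross((396.6,228),(368.6,279.4));print('post',X,err,onz('top',(396.6,228),.09))
print('centre',C,'post along,lat',(X[:2]-C)@u,(X[:2]-C)@[-u[1],u[0]], 'rail mid lat',(k[:2]-C)@[-u[1],u[0]])
q=onz('top',(393.1,229.7),.04);print('carriage top',q,(q[:2]-C)@u,(q[:2]-C)@[-u[1],u[0]])
for s in(-.097,.097):print(C+s*u,np.linalg.norm(C+s*u))
E
```

```text
axis yaw of rail y 157.77998095217077 [0.45597425 0.14229637 0.029     ] [0.60158007 0.08281638 0.029     ]
ends [0.40042776 0.16498765 0.046     ] [0.6540407  0.06155227 0.046     ] 0.2738948796416909
yaw ends 157.81203546520322
post [0.52936841 0.11190686 0.08935987] 0.0007196727690802092 [0.52901524 0.11219132 0.09      ]
centre [0.52723423 0.11326996] post along,lat -0.0024911722094306007 0.0004548026444789099 rail mid lat 7.711529189272257e-05
carriage top [0.53003458 0.11238555 0.04      ] -0.002926842394349973 -0.0002402565519563526
[0.61703086 0.07658803] 0.6217658838350967
[0.43743759 0.14995189] 0.4624253660285193
```

Both views agree: the post is at (0.529, 0.112, 0.0894) and the rail's y axis has yaw 157.8°. Plan: go over the post, turn until the tool y axis lies along the rail, then grip along the rail.

Emit:
{"method": "apply_moves", "body": {"targets": [{"travel":[36,29,0],"roll":0,"jaw":80},{"travel":[36,29,0],"roll":0,"jaw":80},{"travel":[36,29,0],"roll":0,"jaw":80},{"travel":[36,29,0],"roll":0,"jaw":80},{"travel":[36,29,0],"roll":0,"jaw":80},{"travel":[36,29,0],"roll":0,"jaw":80},{"travel":[36,29,0],"roll":0,"jaw":80},{"travel":[36,29,0],"roll":0,"jaw":80},{"travel":[36,29,0],"roll":0,"jaw":80},{"travel":[36,29,0],"roll":0,"jaw":80}]}}

```text
clock: 1.1
tool_pos: [0.4896, 0.1942, 0.2485]
orientation: [180.0, 0.0, -25.1]
force: [1.1, -0.0, -0.5]
opening: 0.08
gripper_force: 0.0
```

Emit:
{"method": "apply_moves", "body": {"targets": [{"travel":[36,29,0],"roll":0,"jaw":80},{"travel":[36,29,0],"roll":0,"jaw":80},{"travel":[0,0,0],"roll":8,"jaw":80},{"travel":[0,0,0],"roll":8,"jaw":80},{"travel":[0,0,0],"roll":8,"jaw":80},{"travel":[0,0,0],"roll":8,"jaw":80},{"travel":[0,0,0],"roll":8,"jaw":80},{"travel":[0,0,0],"roll":8,"jaw":80},{"travel":[0,0,0],"roll":8,"jaw":80},{"travel":[0,0,0],"roll":8,"jaw":80}]}}

```text
clock: 2.1
tool_pos: [0.5296, 0.1129, 0.2482]
orientation: [180.0, -0.0, -89.4]
force: [0.3, 0.5, -0.2]
opening: 0.0798
gripper_force: 0.0
```

Emit:
{"method": "apply_moves", "body": {"targets": [{"travel":[0,0,0],"roll":8,"jaw":80},{"travel":[0,0,0],"roll":8,"jaw":80},{"travel":[0,0,0],"roll":7,"jaw":80},{"travel":[0,0,0],"roll":0,"jaw":80},{"travel":[0,0,0],"roll":0,"jaw":80}]}}

```text
clock: 2.6
tool_pos: [0.5298, 0.1129, 0.2483]
orientation: [180.0, -0.0, -111.9]
force: [0.0, -0.1, -0.2]
opening: 0.0797
gripper_force: 0.0
```

Emit:
{"method": "apply_moves", "body": {"targets": [{"travel":[1,0,30],"roll":0.3,"jaw":80},{"travel":[0,0,35],"roll":0,"jaw":80},{"travel":[0,0,35],"roll":0,"jaw":70},{"travel":[0,0,30],"roll":0,"jaw":60},{"travel":[0,0,22],"roll":0,"jaw":50},{"travel":[0,0,14],"roll":0,"jaw":50},{"travel":[0,0,7],"roll":0,"jaw":45},{"travel":[0,0,0],"roll":0,"jaw":45}]}}

```text
clock: 3.4
tool_pos: [0.5291, 0.1118, 0.0748]
orientation: [179.9, -0.1, -112.3]
force: [0.4, -0.2, 0.5]
opening: 0.0456
gripper_force: 0.0
```

```bash
python3 - <<'E'
from h import *
t=ctrl.snapshot('top')[:,:,::-1];s=ctrl.snapshot('side')[:,:,::-1]
a=cv2.resize(t[145:320,320:450],None,fx=2.5,fy=2.5);b=cv2.resize(s[190:360,240:480],None,fx=1.8,fy=1.8)
c=np.zeros((440,780,3),np.uint8);c[:a.shape[0],:a.shape[1]]=a;c[:b.shape[0],340:340+b.shape[1]]=b
cv2.imwrite('pics/g.png',c);o=ctrl.get_obs();print(o['clock'],o['tool_pos'],o['force'])
E
```

```text
3.5 [0.52996207 0.11227174 0.0761745 ] [-0.23878409 -0.2071625  -0.20443691]
```

View pics/g.png

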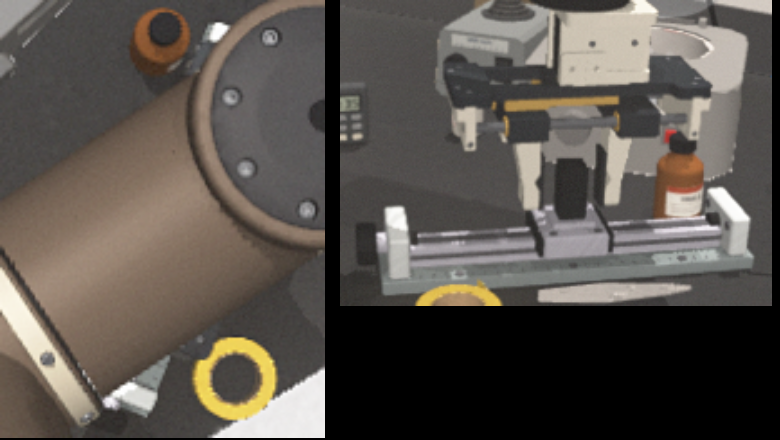

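The fingers straddle the post along the rail, seen in the side crop around (570,190). Closing now.

Emit:
{"method": "apply_moves", "body": {"targets": [{"travel":[0,0,0],"roll":0,"jaw":30},{"travel":[0,0,0],"roll":0,"jaw":20},{"travel":[0,0,0],"roll":0,"jaw":15},{"travel":[0,0,0],"roll":0,"jaw":15},{"travel":[0,0,0],"roll":0,"jaw":15}]}}

```text
clock: 4.0
tool_pos: [0.5298, 0.1122, 0.0761]
orientation: [-180.0, 0.0, -112.4]
force: [-1.0, -0.1, 4.6]
opening: 0.0219
gripper_force: 30.0
```

Emit:
{"method": "apply_moves", "body": {"targets": [{"travel":[0,2,0],"roll":0,"jaw":15},{"travel":[0,3,0],"roll":0,"jaw":15},{"travel":[0,3,0],"roll":0,"jaw":15}]}}

```text
clock: 4.3
tool_pos: [0.524, 0.1146, 0.0761]
orientation: [-179.8, 0.0, -112.3]
force: [11.7, -8.6, -2.4]
opening: 0.0218
gripper_force: 30.0
```

Emit:
{"method": "apply_moves", "body": {"targets": [{"travel":[0,3,0],"roll":0,"jaw":15},{"travel":[0,3,0],"roll":0,"jaw":15}]}}

```text
clock: 4.5
tool_pos: [0.5184, 0.117, 0.0761]
orientation: [-179.8, 0.0, -112.4]
force: [8.9, -7.4, -0.5]
opening: 0.0224
gripper_force: 30.0
```

Emit:
{"method": "apply_moves", "body": {"targets": [{"travel":[0,3,0],"roll":0,"jaw":15},{"travel":[0,3,0],"roll":0,"jaw":15}]}}

```text
clock: 4.7
tool_pos: [0.5121, 0.1195, 0.0761]
orientation: [-179.9, 0.0, -112.4]
force: [3.4, -2.2, 2.3]
opening: 0.0219
gripper_force: 30.0
```

Emit:
{"method": "apply_moves", "body": {"targets": [{"travel":[0,3,0],"roll":0,"jaw":15},{"travel":[0,3,0],"roll":0,"jaw":15}]}}

```text
clock: 4.9
tool_pos: [0.5058, 0.122, 0.076]
orientation: [-180.0, 0.0, -112.4]
force: [1.0, -1.9, 5.9]
opening: 0.0217
gripper_force: 30.0
```

Emit:
{"method": "apply_moves", "body": {"targets": [{"travel":[0,3,0],"roll":0,"jaw":15},{"travel":[0,3,0],"roll":0,"jaw":15}]}}

```text
clock: 5.1
tool_pos: [0.5001, 0.1244, 0.076]
orientation: [-180.0, 0.0, -112.4]
force: [0.4, -1.9, 6.1]
opening: 0.0215
gripper_force: 30.0
```

Emit:
{"method": "apply_moves", "body": {"targets": [{"travel":[0,3,0],"roll":0,"jaw":15},{"travel":[0,3,0],"roll":0,"jaw":15}]}}

```text
clock: 5.3
tool_pos: [0.4946, 0.1267, 0.0761]
orientation: [-180.0, 0.0, -112.4]
force: [2.0, -2.7, 5.9]
opening: 0.0215
gripper_force: 30.0
```

Emit:
{"method": "apply_moves", "body": {"targets": [{"travel":[0,3,0],"roll":0,"jaw":15},{"travel":[0,3,0],"roll":0,"jaw":15}]}}

```text
clock: 5.5
tool_pos: [0.489, 0.1289, 0.076]
orientation: [-180.0, 0.0, -112.4]
force: [1.1, -3.1, 4.7]
opening: 0.0219
gripper_force: 30.0
```

Emit:
{"method": "apply_moves", "body": {"targets": [{"travel":[0,3,0],"roll":0,"jaw":15},{"travel":[0,3,0],"roll":0,"jaw":15}]}}

```text
clock: 5.7
tool_pos: [0.4834, 0.1312, 0.0761]
orientation: [-180.0, 0.0, -112.4]
force: [1.9, -2.2, 6.0]
opening: 0.0221
gripper_force: 30.0
```

Emit:
{"method": "apply_moves", "body": {"targets": [{"travel":[0,3,0],"roll":0,"jaw":15},{"travel":[0,3,0],"roll":0,"jaw":15}]}}

```text
clock: 5.9
tool_pos: [0.4779, 0.1335, 0.076]
orientation: [-180.0, 0.0, -112.4]
force: [0.7, -2.6, 5.4]
opening: 0.0218
gripper_force: 30.0
```

Emit:
{"method": "apply_moves", "body": {"targets": [{"travel":[0,3,0],"roll":0,"jaw":15},{"travel":[0,3,0],"roll":0,"jaw":15}]}}

```text
clock: 6.1
tool_pos: [0.4723, 0.1358, 0.076]
orientation: [-180.0, 0.0, -112.4]
force: [2.0, -2.3, 6.1]
opening: 0.022
gripper_force: 30.0
```

Emit:
{"method": "apply_moves", "body": {"targets": [{"travel":[0,3,0],"roll":0,"jaw":15},{"travel":[0,3,0],"roll":0,"jaw":15}]}}

```text
clock: 6.3
tool_pos: [0.4668, 0.1381, 0.076]
orientation: [-180.0, 0.0, -112.4]
force: [1.0, -2.7, 5.9]
opening: 0.0216
gripper_force: 30.0
```

Emit:
{"method": "apply_moves", "body": {"targets": [{"travel":[0,3,0],"roll":0,"jaw":15},{"travel":[0,3,0],"roll":0,"jaw":15}]}}

```text
clock: 6.5
tool_pos: [0.4612, 0.1403, 0.076]
orientation: [-180.0, 0.0, -112.4]
force: [0.7, -3.2, 6.7]
opening: 0.0221
gripper_force: 30.0
```

Emit:
{"method": "apply_moves", "body": {"targets": [{"travel":[0,3,0],"roll":0,"jaw":15},{"travel":[0,3,0],"roll":0,"jaw":15}]}}

```text
clock: 6.7
tool_pos: [0.4557, 0.1426, 0.076]
orientation: [-180.0, 0.0, -112.4]
force: [1.6, -3.0, 6.9]
opening: 0.0217
gripper_force: 30.0
```

The first tight reading was near the start: 14 N at s≈+3.5 mm, down to about 2 N beyond s≈20. Now the bumper, slowly.

Emit:
{"method": "apply_moves", "body": {"targets": [{"travel":[0,2,0],"roll":0,"jaw":15},{"travel":[0,2,0],"roll":0,"jaw":15},{"travel":[0,2,0],"roll":0,"jaw":15},{"travel":[0,2,0],"roll":0,"jaw":15},{"travel":[0,1,0],"roll":0,"jaw":15},{"travel":[0,1,0],"roll":0,"jaw":15}]}}

```text
clock: 7.3
tool_pos: [0.4464, 0.1464, 0.076]
orientation: [-180.0, 0.0, -112.4]
force: [1.2, -3.7, 6.5]
opening: 0.0215
gripper_force: 30.0
```

Emit:
{"method": "apply_moves", "body": {"targets": [{"travel":[0,1,0],"roll":0,"jaw":15},{"travel":[0,1,0],"roll":0,"jaw":15},{"travel":[0,0,0],"roll":0,"jaw":15}]}}

```text
clock: 7.6
tool_pos: [0.4447, 0.1471, 0.076]
orientation: [-180.0, 0.0, -112.4]
force: [2.1, -3.6, 5.9]
opening: 0.0221
gripper_force: 30.0
```

Emit:
{"method": "apply_moves", "body": {"targets": [{"travel":[0,1,0],"roll":0,"jaw":15},{"travel":[0,0,0],"roll":0,"jaw":15}]}}

```text
clock: 7.8
tool_pos: [0.444, 0.1474, 0.076]
orientation: [-179.9, 0.0, -112.4]
force: [3.9, -4.7, 4.4]
opening: 0.0217
gripper_force: 30.0
```

Emit:
{"method": "apply_moves", "body": {"targets": [{"travel":[0,1,0],"roll":0,"jaw":15},{"travel":[0,0,0],"roll":0,"jaw":15}]}}

```text
clock: 8.0
tool_pos: [0.4433, 0.1477, 0.076]
orientation: [-179.9, 0.0, -112.4]
force: [6.9, -6.3, 3.8]
opening: 0.0219
gripper_force: 30.0
```

Knob bumper pressed with about 6 N. Now the stroke towards the plain end, sampling densely around the spot.

Emit:
{"method": "apply_moves", "body": {"targets": [{"travel":[0,-2,0],"roll":0,"jaw":15},{"travel":[0,-3,0],"roll":0,"jaw":15},{"travel":[0,-3,0],"roll":0,"jaw":15},{"travel":[0,-3,0],"roll":0,"jaw":15},{"travel":[0,-3,0],"roll":0,"jaw":15},{"travel":[0,-3,0],"roll":0,"jaw":15},{"travel":[0,-3,0],"roll":0,"jaw":15},{"travel":[0,-3,0],"roll":0,"jaw":15},{"travel":[0,-3,0],"roll":0,"jaw":15},{"travel":[0,-3,0],"roll":0,"jaw":15}]}}

```text
clock: 9.0
tool_pos: [0.4693, 0.137, 0.076]
orientation: [180.0, 0.0, -112.4]
force: [-1.6, -0.3, 8.2]
opening: 0.0219
gripper_force: 30.0
```

Emit:
{"method": "apply_moves", "body": {"targets": [{"travel":[0,-3,0],"roll":0,"jaw":15},{"travel":[0,-3,0],"roll":0,"jaw":15},{"travel":[0,-3,0],"roll":0,"jaw":15},{"travel":[0,-3,0],"roll":0,"jaw":15},{"travel":[0,-3,0],"roll":0,"jaw":15},{"travel":[0,-3,0],"roll":0,"jaw":15},{"travel":[0,-3,0],"roll":0,"jaw":15},{"travel":[0,-3,0],"roll":0,"jaw":15},{"travel":[0,-3,0],"roll":0,"jaw":15},{"travel":[0,-3,0],"roll":0,"jaw":15}]}}

```text
clock: 10.0
tool_pos: [0.4971, 0.1256, 0.076]
orientation: [180.0, 0.0, -112.4]
force: [-2.8, -0.8, 8.4]
opening: 0.022
gripper_force: 30.0
```

Emit:
{"method": "apply_moves", "body": {"targets": [{"travel":[0,-3,0],"roll":0,"jaw":15},{"travel":[0,-3,0],"roll":0,"jaw":15},{"travel":[0,-3,0],"roll":0,"jaw":15}]}}

```text
clock: 10.3
tool_pos: [0.5054, 0.1222, 0.076]
orientation: [180.0, 0.0, -112.4]
force: [-2.4, -0.1, 8.0]
opening: 0.0221
gripper_force: 30.0
```

Emit:
{"method": "apply_moves", "body": {"targets": [{"travel":[0,-3,0],"roll":0,"jaw":15}]}}

```text
clock: 10.4
tool_pos: [0.5081, 0.1211, 0.076]
orientation: [180.0, 0.0, -112.4]
force: [-1.7, 0.9, 7.4]
opening: 0.0219
gripper_force: 30.0
```

Emit:
{"method": "apply_moves", "body": {"targets": [{"travel":[0,-3,0],"roll":0,"jaw":15}]}}

```text
clock: 10.5
tool_pos: [0.5107, 0.12, 0.076]
orientation: [180.0, 0.0, -112.4]
force: [-4.4, 2.3, 10.5]
opening: 0.0218
gripper_force: 30.0
```

Emit:
{"method": "apply_moves", "body": {"targets": [{"travel":[0,-3,0],"roll":0,"jaw":15}]}}

```text
clock: 10.6
tool_pos: [0.5131, 0.119, 0.0761]
orientation: [179.9, 0.0, -112.4]
force: [-9.2, 4.3, 12.7]
opening: 0.0217
gripper_force: 30.0
```

Emit:
{"method": "apply_moves", "body": {"targets": [{"travel":[0,-3,0],"roll":0,"jaw":15}]}}

```text
clock: 10.7
tool_pos: [0.5155, 0.118, 0.0761]
orientation: [179.9, 0.0, -112.4]
force: [-11.0, 6.0, 13.9]
opening: 0.0216
gripper_force: 30.0
```

Emit:
{"method": "apply_moves", "body": {"targets": [{"travel":[0,-3,0],"roll":0,"jaw":15}]}}

```text
clock: 10.8
tool_pos: [0.5179, 0.117, 0.0761]
orientation: [179.9, 0.0, -112.4]
force: [-12.3, 7.2, 15.7]
opening: 0.0218
gripper_force: 30.0
```

Emit:
{"method": "apply_moves", "body": {"targets": [{"travel":[0,-3,0],"roll":0,"jaw":15}]}}

```text
clock: 10.9
tool_pos: [0.5205, 0.1159, 0.0761]
orientation: [179.9, 0.0, -112.4]
force: [-11.3, 7.2, 14.9]
opening: 0.0216
gripper_force: 30.0
```

Emit:
{"method": "apply_moves", "body": {"targets": [{"travel":[0,-3,0],"roll":0,"jaw":15}]}}

```text
clock: 11.0
tool_pos: [0.5233, 0.1148, 0.0761]
orientation: [179.9, 0.0, -112.4]
force: [-10.1, 6.4, 13.9]
opening: 0.0217
gripper_force: 30.0
```

Emit:
{"method": "apply_moves", "body": {"targets": [{"travel":[0,-3,0],"roll":0,"jaw":15}]}}

```text
clock: 11.1
tool_pos: [0.5263, 0.1136, 0.0761]
orientation: [179.9, 0.0, -112.4]
force: [-9.0, 4.7, 12.5]
opening: 0.0216
gripper_force: 30.0
```

Emit:
{"method": "apply_moves", "body": {"targets": [{"travel":[0,-3,0],"roll":0,"jaw":15}]}}

```text
clock: 11.2
tool_pos: [0.5294, 0.1123, 0.0761]
orientation: [179.9, 0.0, -112.4]
force: [-4.8, 2.3, 10.1]
opening: 0.0217
gripper_force: 30.0
```

Emit:
{"method": "apply_moves", "body": {"targets": [{"travel":[0,-3,0],"roll":0,"jaw":15}]}}

```text
clock: 11.3
tool_pos: [0.5327, 0.111, 0.0761]
orientation: [180.0, 0.0, -112.4]
force: [-1.8, 0.4, 8.3]
opening: 0.0218
gripper_force: 30.0
```

Emit:
{"method": "apply_moves", "body": {"targets": [{"travel":[0,-3,0],"roll":0,"jaw":15}]}}

```text
clock: 11.4
tool_pos: [0.5357, 0.1098, 0.0761]
orientation: [180.0, 0.0, -112.4]
force: [-2.1, 0.7, 6.9]
opening: 0.022
gripper_force: 30.0
```

Emit:
{"method": "apply_moves", "body": {"targets": [{"travel":[0,-3,0],"roll":0,"jaw":15}]}}

```text
clock: 11.5
tool_pos: [0.5386, 0.1086, 0.0761]
orientation: [180.0, 0.0, -112.4]
force: [-3.0, 0.4, 7.3]
opening: 0.0219
gripper_force: 30.0
```

Emit:
{"method": "apply_moves", "body": {"targets": [{"travel":[0,-3,0],"roll":0,"jaw":15}]}}

```text
clock: 11.6
tool_pos: [0.5414, 0.1074, 0.0761]
orientation: [180.0, 0.0, -112.4]
force: [-2.6, 0.5, 8.5]
opening: 0.0216
gripper_force: 30.0
```

Emit:
{"method": "apply_moves", "body": {"targets": [{"travel":[0,-3,0],"roll":0,"jaw":15}]}}

```text
clock: 11.7
tool_pos: [0.5442, 0.1063, 0.0761]
orientation: [180.0, 0.0, -112.4]
force: [-1.6, 0.2, 8.2]
opening: 0.022
gripper_force: 30.0
```

Emit:
{"method": "apply_moves", "body": {"targets": [{"travel":[0,-3,0],"roll":0,"jaw":15},{"travel":[0,-3,0],"roll":0,"jaw":15},{"travel":[0,-3,0],"roll":0,"jaw":15},{"travel":[0,-3,0],"roll":0,"jaw":15},{"travel":[0,-3,0],"roll":0,"jaw":15},{"travel":[0,-3,0],"roll":0,"jaw":15},{"travel":[0,-3,0],"roll":0,"jaw":15},{"travel":[0,-3,0],"roll":0,"jaw":15},{"travel":[0,-3,0],"roll":0,"jaw":15},{"travel":[0,-3,0],"roll":0,"jaw":15}]}}

```text
clock: 12.7
tool_pos: [0.572, 0.0949, 0.0761]
orientation: [-180.0, 0.0, -112.4]
force: [-2.1, 1.0, 8.0]
opening: 0.0216
gripper_force: 30.0
```

Emit:
{"method": "apply_moves", "body": {"targets": [{"travel":[0,-3,0],"roll":0,"jaw":15},{"travel":[0,-3,0],"roll":0,"jaw":15},{"travel":[0,-3,0],"roll":0,"jaw":15},{"travel":[0,-3,0],"roll":0,"jaw":15},{"travel":[0,-3,0],"roll":0,"jaw":15},{"travel":[0,-3,0],"roll":0,"jaw":15},{"travel":[0,-3,0],"roll":0,"jaw":15},{"travel":[0,-3,0],"roll":0,"jaw":15},{"travel":[0,-3,0],"roll":0,"jaw":15},{"travel":[0,-3,0],"roll":0,"jaw":15}]}}

```text
clock: 13.7
tool_pos: [0.5997, 0.0835, 0.0761]
orientation: [180.0, 0.0, -112.4]
force: [-3.0, 1.1, 7.2]
opening: 0.0219
gripper_force: 30.0
```

Emit:
{"method": "apply_moves", "body": {"targets": [{"travel":[0,-2,0],"roll":0,"jaw":15},{"travel":[0,-2,0],"roll":0,"jaw":15},{"travel":[0,-2,0],"roll":0,"jaw":15},{"travel":[0,-1,0],"roll":0,"jaw":15},{"travel":[0,-1,0],"roll":0,"jaw":15},{"travel":[0,-1,0],"roll":0,"jaw":15},{"travel":[0,0,0],"roll":0,"jaw":15}]}}

```text
clock: 14.4
tool_pos: [0.6081, 0.0801, 0.0761]
orientation: [-180.0, 0.0, -112.4]
force: [-0.4, -0.3, 6.8]
opening: 0.0219
gripper_force: 30.0
```

Emit:
{"method": "apply_moves", "body": {"targets": [{"travel":[0,-1,0],"roll":0,"jaw":15},{"travel":[0,-1,0],"roll":0,"jaw":15},{"travel":[0,0,0],"roll":0,"jaw":15}]}}

```text
clock: 14.7
tool_pos: [0.6099, 0.0793, 0.0761]
orientation: [-180.0, 0.0, -112.4]
force: [-2.0, 0.0, 7.3]
opening: 0.0219
gripper_force: 30.0
```

Emit:
{"method": "apply_moves", "body": {"targets": [{"travel":[0,-1,0],"roll":0,"jaw":15},{"travel":[0,0,0],"roll":0,"jaw":15}]}}

```text
clock: 14.9
tool_pos: [0.6108, 0.079, 0.0761]
orientation: [-180.0, 0.0, -112.4]
force: [-0.9, 0.1, 6.7]
opening: 0.0219
gripper_force: 30.0
```

Emit:
{"method": "apply_moves", "body": {"targets": [{"travel":[0,-1,0],"roll":0,"jaw":15},{"travel":[0,0,0],"roll":0,"jaw":15}]}}

```text
clock: 15.1
tool_pos: [0.6118, 0.0786, 0.0761]
orientation: [-180.0, 0.0, -112.4]
force: [-1.2, -0.5, 6.5]
opening: 0.0219
gripper_force: 30.0
```

Emit:
{"method": "apply_moves", "body": {"targets": [{"travel":[0,-1,0],"roll":0,"jaw":15},{"travel":[0,0,0],"roll":0,"jaw":15}]}}

```text
clock: 15.3
tool_pos: [0.6127, 0.0782, 0.0761]
orientation: [-180.0, 0.0, -112.4]
force: [-1.4, -0.3, 8.1]
opening: 0.0217
gripper_force: 30.0
```

Emit:
{"method": "apply_moves", "body": {"targets": [{"travel":[0,-1,0],"roll":0,"jaw":15},{"travel":[0,0,0],"roll":0,"jaw":15}]}}

```text
clock: 15.5
tool_pos: [0.6134, 0.0779, 0.0761]
orientation: [180.0, 0.0, -112.4]
force: [-2.3, 0.9, 7.4]
opening: 0.0218
gripper_force: 30.0
```

Emit:
{"method": "apply_moves", "body": {"targets": [{"travel":[0,-1,0],"roll":0,"jaw":15},{"travel":[0,0,0],"roll":0,"jaw":15}]}}

```text
clock: 15.7
tool_pos: [0.614, 0.0776, 0.0761]
orientation: [180.0, 0.0, -112.4]
force: [-4.3, 2.4, 8.4]
opening: 0.0218
gripper_force: 30.0
```

Emit:
{"method": "apply_moves", "body": {"targets": [{"travel":[0,-1,0],"roll":0,"jaw":15},{"travel":[0,0,0],"roll":0,"jaw":15}]}}

```text
clock: 15.9
tool_pos: [0.6146, 0.0774, 0.0761]
orientation: [179.9, 0.0, -112.4]
force: [-5.3, 2.4, 10.3]
opening: 0.022
gripper_force: 30.0
```

Plain bumper pressed with about 4–5 N. Now back through the spot in the knob direction.

Emit:
{"method": "apply_moves", "body": {"targets": [{"travel":[0,2,0],"roll":0,"jaw":15},{"travel":[0,3,0],"roll":0,"jaw":15},{"travel":[0,3,0],"roll":0,"jaw":15},{"travel":[0,3,0],"roll":0,"jaw":15},{"travel":[0,3,0],"roll":0,"jaw":15},{"travel":[0,3,0],"roll":0,"jaw":15},{"travel":[0,3,0],"roll":0,"jaw":15},{"travel":[0,3,0],"roll":0,"jaw":15},{"travel":[0,3,0],"roll":0,"jaw":15},{"travel":[0,3,0],"roll":0,"jaw":15}]}}

```text
clock: 16.9
tool_pos: [0.5891, 0.0879, 0.0761]
orientation: [-179.9, 0.0, -112.4]
force: [1.7, -1.8, 6.9]
opening: 0.022
gripper_force: 30.0
```

Emit:
{"method": "apply_moves", "body": {"targets": [{"travel":[0,3,0],"roll":0,"jaw":15},{"travel":[0,3,0],"roll":0,"jaw":15},{"travel":[0,3,0],"roll":0,"jaw":15},{"travel":[0,3,0],"roll":0,"jaw":15},{"travel":[0,3,0],"roll":0,"jaw":15},{"travel":[0,3,0],"roll":0,"jaw":15},{"travel":[0,3,0],"roll":0,"jaw":15},{"travel":[0,3,0],"roll":0,"jaw":15},{"travel":[0,3,0],"roll":0,"jaw":15},{"travel":[0,3,0],"roll":0,"jaw":15}]}}

```text
clock: 17.9
tool_pos: [0.5613, 0.0993, 0.0761]
orientation: [-179.9, 0.0, -112.4]
force: [1.1, -2.4, 5.1]
opening: 0.022
gripper_force: 30.0
```

Emit:
{"method": "apply_moves", "body": {"targets": [{"travel":[0,3,0],"roll":0,"jaw":15},{"travel":[0,3,0],"roll":0,"jaw":15},{"travel":[0,3,0],"roll":0,"jaw":15},{"travel":[0,3,0],"roll":0,"jaw":15},{"travel":[0,3,0],"roll":0,"jaw":15}]}}

```text
clock: 18.4
tool_pos: [0.5474, 0.105, 0.076]
orientation: [-179.9, 0.0, -112.4]
force: [1.4, -1.8, 6.4]
opening: 0.0219
gripper_force: 30.0
```

Emit:
{"method": "apply_moves", "body": {"targets": [{"travel":[0,3,0],"roll":0,"jaw":15}]}}

```text
clock: 18.5
tool_pos: [0.5446, 0.1061, 0.076]
orientation: [-180.0, 0.0, -112.4]
force: [0.8, -2.5, 6.2]
opening: 0.0217
gripper_force: 30.0
```

Emit:
{"method": "apply_moves", "body": {"targets": [{"travel":[0,3,0],"roll":0,"jaw":15}]}}

```text
clock: 18.6
tool_pos: [0.5418, 0.1073, 0.0761]
orientation: [-180.0, 0.0, -112.4]
force: [1.2, -2.0, 5.3]
opening: 0.0219
gripper_force: 30.0
```

Emit:
{"method": "apply_moves", "body": {"targets": [{"travel":[0,3,0],"roll":0,"jaw":15}]}}

```text
clock: 18.7
tool_pos: [0.539, 0.1084, 0.0761]
orientation: [-180.0, 0.0, -112.4]
force: [0.9, -1.9, 5.8]
opening: 0.0217
gripper_force: 30.0
```

Emit:
{"method": "apply_moves", "body": {"targets": [{"travel":[0,3,0],"roll":0,"jaw":15}]}}

```text
clock: 18.8
tool_pos: [0.5363, 0.1096, 0.0761]
orientation: [-179.9, 0.0, -112.4]
force: [2.2, -2.0, 5.5]
opening: 0.0221
gripper_force: 30.0
```

Emit:
{"method": "apply_moves", "body": {"targets": [{"travel":[0,3,0],"roll":0,"jaw":15}]}}

```text
clock: 18.9
tool_pos: [0.5335, 0.1107, 0.0761]
orientation: [-179.9, 0.0, -112.4]
force: [3.4, -3.3, 5.7]
opening: 0.0216
gripper_force: 30.0
```

Emit:
{"method": "apply_moves", "body": {"targets": [{"travel":[0,3,0],"roll":0,"jaw":15}]}}

```text
clock: 19.0
tool_pos: [0.5311, 0.1117, 0.0761]
orientation: [-179.9, 0.0, -112.4]
force: [5.7, -6.0, 3.1]
opening: 0.0214
gripper_force: 30.0
```

Emit:
{"method": "apply_moves", "body": {"targets": [{"travel":[0,3,0],"roll":0,"jaw":15}]}}

```text
clock: 19.1
tool_pos: [0.5288, 0.1127, 0.0761]
orientation: [-179.9, 0.0, -112.3]
force: [8.7, -7.9, 1.7]
opening: 0.022
gripper_force: 30.0
```

Emit:
{"method": "apply_moves", "body": {"targets": [{"travel":[0,3,0],"roll":0,"jaw":15}]}}

```text
clock: 19.2
tool_pos: [0.5264, 0.1137, 0.0761]
orientation: [-179.8, 0.0, -112.3]
force: [11.0, -8.7, 0.1]
opening: 0.0217
gripper_force: 30.0
```

Emit:
{"method": "apply_moves", "body": {"targets": [{"travel":[0,3,0],"roll":0,"jaw":15}]}}

```text
clock: 19.3
tool_pos: [0.5238, 0.1147, 0.0761]
orientation: [-179.8, 0.0, -112.3]
force: [11.4, -9.1, 0.4]
opening: 0.0218
gripper_force: 30.0
```

Emit:
{"method": "apply_moves", "body": {"targets": [{"travel":[0,3,0],"roll":0,"jaw":15}]}}

```text
clock: 19.4
tool_pos: [0.521, 0.1159, 0.0761]
orientation: [-179.8, 0.0, -112.4]
force: [10.3, -8.5, 0.1]
opening: 0.0218
gripper_force: 30.0
```

Emit:
{"method": "apply_moves", "body": {"targets": [{"travel":[0,3,0],"roll":0,"jaw":15}]}}

```text
clock: 19.5
tool_pos: [0.5181, 0.1171, 0.0761]
orientation: [-179.8, 0.0, -112.4]
force: [9.0, -7.1, 1.7]
opening: 0.0221
gripper_force: 30.0
```

Emit:
{"method": "apply_moves", "body": {"targets": [{"travel":[0,3,0],"roll":0,"jaw":15}]}}

```text
clock: 19.6
tool_pos: [0.5151, 0.1183, 0.0761]
orientation: [-179.9, 0.0, -112.4]
force: [5.9, -4.8, 3.4]
opening: 0.0221
gripper_force: 30.0
```

Emit:
{"method": "apply_moves", "body": {"targets": [{"travel":[0,3,0],"roll":0,"jaw":15}]}}

```text
clock: 19.7
tool_pos: [0.5119, 0.1196, 0.076]
orientation: [-179.9, 0.0, -112.4]
force: [3.1, -3.2, 4.9]
opening: 0.0218
gripper_force: 30.0
```

Half-height midpoints are x≈0.5199 going towards the plain end and x≈0.5231 going towards the knob end, so the middle is x≈0.5215. The carriage is at 0.5119, so it goes back about 10.5 mm plus some lag.

Emit:
{"method": "apply_moves", "body": {"targets": [{"travel":[0,-2,0],"roll":0,"jaw":15},{"travel":[0,-3,0],"roll":0,"jaw":15},{"travel":[0,-3,0],"roll":0,"jaw":15},{"travel":[0,-2,0],"roll":0,"jaw":15},{"travel":[0,-1,0],"roll":0,"jaw":15},{"travel":[0,0,0],"roll":0,"jaw":15},{"travel":[0,0,0],"roll":0,"jaw":15}]}}

```text
clock: 20.4
tool_pos: [0.5203, 0.1161, 0.0761]
orientation: [179.9, 0.0, -112.4]
force: [-7.0, 1.8, 12.7]
opening: 0.0219
gripper_force: 30.0
```

Emit:
{"method": "apply_moves", "body": {"targets": [{"travel":[0,-1.3,0],"roll":0,"jaw":15},{"travel":[0,0,0],"roll":0,"jaw":15},{"travel":[0,0,0],"roll":0,"jaw":15}]}}

```text
clock: 20.7
tool_pos: [0.5214, 0.1156, 0.0761]
orientation: [179.9, 0.0, -112.4]
force: [-6.9, 3.1, 12.6]
opening: 0.0217
gripper_force: 30.0
```

Emit:
{"method": "apply_moves", "body": {"targets": [{"travel":[0,0,0],"roll":0,"jaw":24},{"travel":[0,0,0],"roll":0,"jaw":32},{"travel":[0,0,0],"roll":0,"jaw":45},{"travel":[0,0,0],"roll":0,"jaw":55},{"travel":[0,0,0],"roll":0,"jaw":60},{"travel":[0,0,0],"roll":0,"jaw":60}]}}

```text
clock: 21.3
tool_pos: [0.5223, 0.1149, 0.0754]
orientation: [180.0, -0.0, -112.4]
force: [-0.1, 0.2, -0.4]
opening: 0.0571
gripper_force: 0.0
```

Emit:
{"method": "apply_moves", "body": {"targets": [{"travel":[0,0,-10],"roll":0,"jaw":60},{"travel":[0,0,-25],"roll":0,"jaw":60},{"travel":[0,0,-35],"roll":0,"jaw":60},{"travel":[0,0,-35],"roll":0,"jaw":60},{"travel":[0,0,-30],"roll":0,"jaw":60},{"travel":[0,0,-15],"roll":0,"jaw":60},{"travel":[0,0,0],"roll":0,"jaw":60},{"travel":[0,0,0],"roll":0,"jaw":60}]}}

```text
clock: 22.1
tool_pos: [0.5222, 0.115, 0.226]
orientation: [-180.0, 0.1, -112.4]
force: [0.9, 0.3, -0.6]
opening: 0.0599
gripper_force: 0.0
```

```bash
python3 - <<'E'
from h import *
s=ctrl.snapshot('side')[:,:,::-1]; cv2.imwrite('pics/end.png',s)
s0=cv2.imread('pics/side0.png')
u=np.array([-.926,.378]);
for n,i in(('start',s0),('end',s)):
    for b in blobs(i.max(2)<50,(345,270,390,315),100): print(n,b)
o=ctrl.get_obs();print(o['clock'],o['tool_pos'],o['force'])
E
```

```text
start (404.0, (367.5029296875, 295.46173095703125), (17.793590545654297, 29.83493995666504), 4.398705005645752)
end (157.0, (361.0, 296.5), (16.0, 29.0), 0.0)
22.15 [0.52187455 0.1147804  0.22516787] [-0.09187907  0.00773595  0.34061276]
```

View pics/end.png

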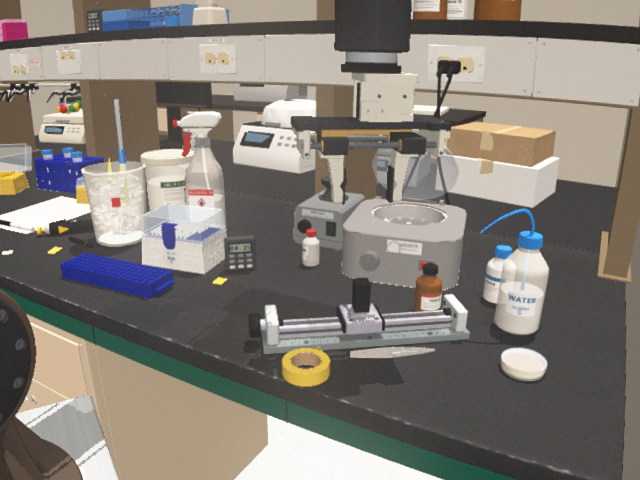

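The side view shows the post free at about (361,296). It has moved about 6.5 px (about 9 mm) towards the knob from its starting place, as expected. The gripper is clear and the bystanders are where they were.

```bash
python3 -c "
from plant import ctrl
print(ctrl.close_job())"
```

```text
the job is handed in; nothing more can be done
None
```

I stroked the carriage gently against the knob-end bumper and then the plain-end one, and left it released on the estimated middle of the tight spot, about 6 mm towards the knob from mid-travel; the job is handed in, and no verdict came back.

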